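# Seat the optical cell and turn it into the light path

## Robot

A 6-joint arm with a two-finger parallel gripper is mounted at the origin on a cart in front of the work surface, level with it; the furniture and walls round the work are solid. World frame = base frame: x ahead of the robot, y to its left, z up, the work surface at z = 0. Lengths are in m, angles in rad, forces in N, time in s.
With the tool pointing down it reaches from about 0.35 to 0.85 m from the base axis. Payload 8.1 kg.
Tool frame: the origin (TCP) lies at the centre of the arm's flange, where the gripper is bolted on; the fingertips stand 186 mm ahead of it and the grasp point (between the pads) lies 167 mm ahead of it; z points along the fingers, y is the line along which they close (so a half turn about z gives the same grasp; the last joint's range is limited). The gripper opens to 93 mm and grips with 3 to 60 N. Pads are 15 mm wide; open, the fingers measure 128 mm over their backs; the gripper's body (75 mm by 188 mm) begins 65 mm behind the grasp point.
Start: joints at [1.094, 0.13, 1.488, -0, 1.523, -0.085], TCP at [0.229, 0.555, 0.405] pointing down, gripper open.
Joint ranges: [-2.96, 2.96], [-0.89, 2.26], [0.02, 2.5], [-1.34, 4.48], [0, 2.73], [-2.66, 2.66]. Speed limits (rad/s): [2.39, 2.39, 2.79, 3.14, 3.14, 3.14].

## Interface

Orientations are given as a rotation vector (axis times angle).
In Python, from plant import robot gives the robot as it stands.
- The arm moves only by the tool apply_moves, never from a script. Its argument "series" is a list of rows, each a list of 2 entries, a list of its own where there are three numbers: the shift along the tool's x, y, z in mm, then the turn, a rotation vector about the tool's x, y, z in rad. A call has 1 to 12 rows; each row shifts and turns the commanded pose from where the row before left it, along the tool's axes as they then stand; what a row does not reach is not made up. A row lasts 1/12 s, in which the tool goes at most 41.7 mm and 7.16 degrees, less where a joint would pass 70% of its speed; a pose out of reach is approached as far as the arm can. A call is refused whole if a number of a shift passes 41.7 or a number of a turn 0.125, either way. A call with a gripper value outside its range is refused whole. "claw" is the opening, from 0 (shut) to 1 (fully open), set as the call begins (left out, the last holds). The fingers move at their own pace and stop on an object; "newtons" is the grip in N (left out, the last holds). Time passes only in rows, so rows that do not move let the fingers close. It gives the time, the measured TCP pose, the force, the opening and the grip force at its end, in the units of the state.
- robot.read_state(): the state, without advancing time (a new reading comes with each control period).
- robot.read_camera(name): name is "scene" or "top" or "wrist"; returns (picture, depth): 420x560x3 uint8, blue, green, red; 420x560 float32, m along the optical axis (not along the pixel's ray), 0 where there is no reading.
- robot.calibration(name): a dict with "fx", "fy", "cx", "cy" (pixels), "extrinsics" (4x4, takes a point from world to camera coordinates). Camera axes: x right, y down, z forward; pixel columns grow to the right and rows downward; lengths in m; the calibration is good to about 2 mm. The wrist camera is an equidistant fisheye: a pixel r from the principal point sees the ray r / f radians off the axis. A picture is of the moment at which its call begins: read the wrist's pose just before it. calibration takes no time and is no camera call; for the wrist camera it gives the pose at the moment of the call.
- robot.close_job(): hands the job in; it is judged then, once.
The state is a dict: "t": time; "q": joint angles; "dq": joint speeds; "joint_torque": joint torques, N m; "tool_pos": TCP position; "orientation": TCP orientation; "force": force on the tool from outside, world axes, zero at the start; "wrist_torque": the same for the moment, N m; "opening": finger opening in m; "gripper_force": force on a finger pad.
Only numpy, scipy, OpenCV 4.12 (cv2) and the standard library are available. Lean on these libraries where they do the work, as an engineer would, in place of code of your own. Each camera call takes 0.05 s, during which the arm holds its last target. There are 200 camera calls.

## Task

Pick up the amber optical cell and press it down upright into the blue rotary holder of the bench photometer until its foot rests on the holder's floor, with its clear faces at the holder's two open sides. Then, by turning the cell in it, turn the holder clockwise (seen from above) fully against its end stop, so that the clear faces stand square across the light path between lamp and detector, and let go. Feel for floor and stop and push or twist only gently (a press of 1 kg is plenty), and leave the orange knob, the steel block and the black tape roll where they are.

Things in the scene. Friction and masses are not known exactly. Their poses are not given: they have to be found in the camera images.
- cell_center (a point): centre (37.5 mm up) of the loose optical cell, an upright square prism 24 x 24 x 75 mm, about 90 g. z points up its length; x is normal to its two clear amber faces (both alike), y to its two dark ribbed sides. The top 17 mm is a dark cap of the same width. It stands on the bench at the start.
- cell_foot (a point): centre of the underside of the same cell, axes as cell_center. The lowest 4 mm is a narrower foot, 21.5 x 21.5 mm.
- photometer: fixed bench photometer; origin under the middle of its base plate (170 x 92 x 12 mm, long along x). The light path runs along its x axis, 33 mm above the bench, from the grey lamp housing at -x to the black detector housing at +x (each 36 x 46 mm, 46 to 82 mm off the middle, top 50 mm above the bench). The blue holder stands in its middle.
- holder_floor (a point): centre of the floor of the blue rotary holder's socket, on its upright axis, 18 mm above the bench; turns with the holder. x points through one of the socket's two open (light) sides, y is normal to its closed walls. The holder starts 0.45 to 0.85 rad counter-clockwise (from above) of a rigid stop, where its x axis is parallel to the photometer's. It stays where it is left.
- holder_mouth (a point): centre of the socket's mouth, 24 mm above its floor; turns with the holder. Socket 26 mm wide in y; in x 25.5 to 28.3 mm, as its aluminium jaw (the +x legs, locked) is set differently each time, so that the holder lags 0.05 to 0.25 rad behind a hand and cell that turns it. Bevelled rim, 2 mm above this point. The holder turns clockwise (negative about z) against about 0.2 N m.
- roller (a point): axis of a steel roller, 10 mm in diameter and 20 mm long, in the holder's -y side, 12.5 mm above the floor. On a spring of 2 to 4 N it stands 3 mm into the socket, presses the cell against the +y wall and squares it there when it is let go. Pushing the cell down past it takes some 2 to 8 N, starting about 16 mm above the floor.
- printed_knob: orange printed knob, loose, 44 x 43 x 28 mm, origin at the centre of its underside; a bystander
- gauge_block: grey steel block, loose, 25 x 51 x 45 mm, origin at the centre of its underside; a bystander
- tape_roll: black roll of tape, loose, 62 x 60 x 19 mm, origin at the centre of its underside; a bystander

How it is judged:
On the way, in this order (a step that is already met when the one before it is completed fails the run):
1. the cell is seated on the holder's floor with its clear faces at the open sides, before the holder is at its stop (horizontal distance between cell_foot and holder_floor below 0.004 m and z of cell_foot in the frame of holder_floor below 0.002 m and angle between the x axis of cell_foot and the x axis of holder_floor, either way round below 0.2 rad), for 0.1 s.
2. the holder is turned fully against its stop (angle between the x axis of holder_floor and the x axis of photometer, either way round below 0.02 rad), for 0.1 s.
At the end, for the whole second after the job is handed in: The cell stands released in the holder, upright within 3.4 degrees, its foot within 2 mm of the floor and within 4 mm of the holder's axis; the holder is within 1.1 degrees of its stop and the clear faces are within 3.4 degrees of square to the light path (horizontal distance between cell_foot and holder_floor below 0.004 m and z of cell_foot in the frame of holder_floor below 0.002 m and angle between cell_center's own z axis and vertical below 0.06 rad and angle between the x axis of holder_floor and the x axis of photometer, either way round below 0.02 rad and angle between the x axis of cell_foot and the x axis of photometer, either way round below 0.06 rad); the robot touches nothing.
It fails at once if the contact forces between the cell and the photometer with its holder (the roller's squeeze of about 6 N counts in) add up to more than 40 N (contact force between cell and photometer above 40 N).
It fails at once if the arm or gripper strikes the photometer (contact force between the arm and photometer above 15 N).
It fails at once if the knob is moved (distance of printed_knob from where it was at the start of the episode above 0.02 m).
It fails at once if the gauge block is moved (distance of gauge_block from where it was at the start of the episode above 0.02 m).
It fails at once if the tape roll is moved (distance of tape_roll from where it was at the start of the episode above 0.02 m).
It also fails if it takes over 72 s, if anything falls off the work surface, if the arm or the gripper's body presses on something with over 40 N, if the wrist force passes 120 N, or if a joint passes its speed limit or range.

## Working session

There is one attempt and no reset: what is moved stays moved. The work goes in short steps, Python scripts to look and compute and a tool call to move; the robot and the scene stay as the last step left them, time stands still between calls to the robot, and variables do not carry over. Pictures are saved under pics/ and viewed, at most 11 in all, crops included, and the job is handed in when it is done.

Besides the shell and the picture viewer there is one more tool, called after "Emit:" as name(argument=value, ...), one argument or row to a line, values as JSON. apply_moves: Moves the arm, as the interface text tells. Its arguments: {"type":"object","properties":{"series":{"type":"array"},"claw":{"type":"number"},"newtons":{"type":"number"}},"required":["series"]}

```bash
mkdir -p pics; cat > h.py <<'E'
import numpy as np, cv2
from plant import robot
def snap(n,f):
    c=robot.calibration(n); im,d=robot.read_camera(n); cv2.imwrite(f'pics/{f}.png',im); np.savez(f'pics/{f}.npz',im=im,d=d,E=c['extrinsics'],k=[c['fx'],c['fy'],c['cx'],c['cy']]); return im,d,c
def load(f): return np.load(f'pics/{f}.npz')
def pt(f,u,v,z=None):
    """world point of pixel (pinhole); by depth or at height z"""
    s=load(f); fx,fy,cx,cy=s['k']; E=np.array(s['E']); R,t=E[:3,:3],E[:3,3]
    r=np.array([(u-cx)/fx,(v-cy)/fy,1.]); o=-R.T@t
    if z is None: return R.T@(r*s['d'][int(round(v)),int(round(u))]-t)
    w=R.T@r; return o+w*(z-o[2])/w[2]
E
python3 - <<'E'
from h import *
for n in ['top','scene']:
    im,d,c=snap(n,n+'0'); print(n,c)
s=robot.read_state(); print(s)
E
```

```text
top {'fx': 513.8085599909606, 'fy': 513.8085599909606, 'cx': 281.4055240643334, 'cy': 209.71801968989433, 'extrinsics': array([[-2.64699411e-03, -9.99666514e-01,  2.56876082e-02,
         3.18666655e-04],
       [-9.95193899e-01,  1.18881290e-04, -9.79238988e-02,
         5.73698001e-01],
       [ 9.78881888e-02, -2.58233549e-02, -9.94862331e-01,
         8.43805319e-01],
       [ 0.00000000e+00,  0.00000000e+00,  0.00000000e+00,
         1.00000000e+00]])}
scene {'fx': 518.7905951951038, 'fy': 518.7905951951038, 'cx': 290.82575954208806, 'cy': 204.99134462828837, 'extrinsics': array([[ 0.85204175, -0.52330901,  0.01313522, -0.46675312],
       [-0.20568238, -0.35775161, -0.91088339,  0.17295699],
       [ 0.48137263,  0.77340899, -0.41245475,  0.64074722],
       [ 0.        ,  0.        ,  0.        ,  1.        ]])}
{'t': 0.1, 'q': array([ 1.09357521e+00,  1.31086274e-01,  1.48916848e+00, -1.43896938e-05,
        1.52301132e+00, -8.54024107e-02]), 'dq': array([-4.03565522e-04, -1.17938973e-05, -3.89154681e-03, -1.37579459e-03,
       -9.07527680e-04,  1.50243507e-03]), 'joint_torque': array([ 1.15577965e-03, -5.61344111e+01, -4.93093586e+01,  7.70844170e-02,
        2.91673344e-02, -3.93340042e-05]), 'tool_pos': array([0.22900941, 0.55435133, 0.40379276]), 'orientation': array([-6.11448922e-01, -3.08105440e+00,  2.53118777e-03]), 'force': array([ 0.24451366,  0.99623342, -0.33027346]), 'wrist_torque': array([-0.00587571,  0.01300352, -0.00908755]), 'gripper_force': 0.0, 'opening': 0.09280536483754061}
```

View pics/top0.png

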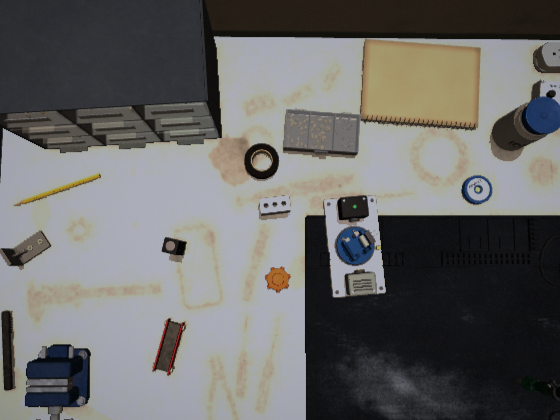

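View pics/scene0.png

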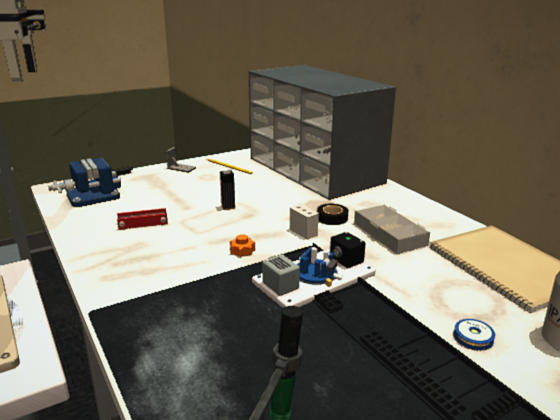

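The top view shows the cell's dark cap at about (174,246) and the photometer at (355,246), with the detector at (354,207) and the lamp at (361,284). The knob is at (277,279), the block at (274,206) and the tape at (261,161). I'll enlarge the cell and the photometer.

```bash
python3 - <<'E'
from h import *
im=cv2.imread('pics/top0.png')
a=cv2.resize(im[226:266,150:200],None,fx=8,fy=8,interpolation=cv2.INTER_CUBIC)   # 400x320
b=cv2.resize(im[190:304,318:392],None,fx=5.2,fy=5.2,interpolation=cv2.INTER_CUBIC)
o=np.zeros((600,800,3),np.uint8); o[:320,:400]=a; o[:b.shape[0],405:405+b.shape[1]]=b[:600,:395]
cv2.imwrite('pics/crop0.png',o)
for p in [(174,246),(166,244),(355,246),(354,207),(361,284),(332,285),(277,279),(274,206),(261,148)]: print(p,pt('top0',*p).round(4))
E
```

```text
(174, 246) [0.5113 0.1714 0.0744]
(166, 244) [0.5145 0.184  0.0749]
(355, 246) [ 0.5123 -0.1267  0.017 ]
(354, 207) [ 0.5762 -0.1207  0.049 ]
(361, 284) [ 0.4492 -0.1303  0.0481]
(332, 285) [ 0.446  -0.0871  0.0112]
(277, 279) [0.457  0.0072 0.0256]
(274, 206) [ 0.5835  0.0117 -0.0044]
(261, 148) [0.6825 0.0344 0.0174]
```

View pics/crop0.png

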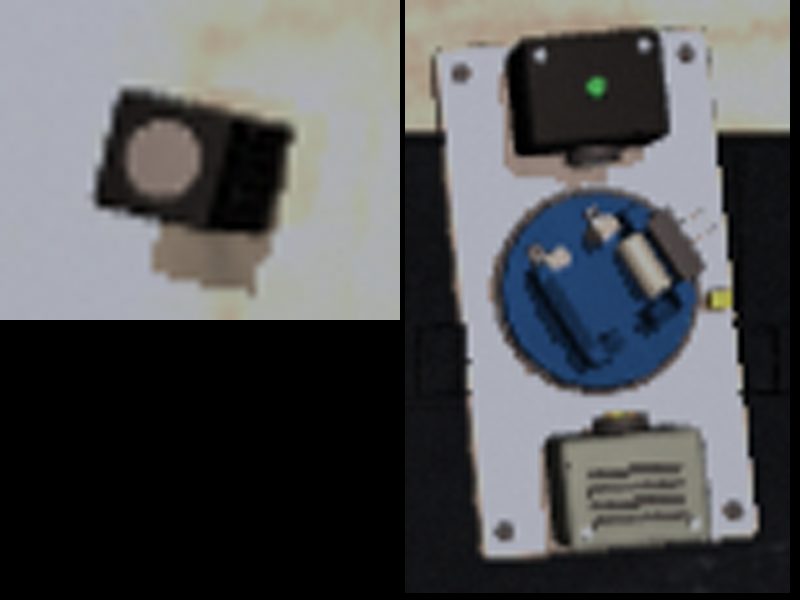

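The cap top's corners in the crop are near (122,92), (238,112), (215,225) and (98,205). The plate screws are at (460,73), (686,53), (733,510) and (504,530). The roller side is at the upper right, so the jaw (+x) points up and left.

```bash
python3 - <<'E'
from h import *
from scipy.spatial.transform import Rotation as Rn
A=lambda x,y:(150+(x+.5)/8-.5,226+(y+.5)/8-.5)
B=lambda x,y:(318+(x-405+.5)/5.2-.5,190+(y+.5)/5.2-.5)
c=np.array([pt('top0',*A(*p),z=.075) for p in [(122,92),(238,112),(215,225),(98,205)]]); print('cell',c.mean(0),np.linalg.norm(np.diff(c,axis=0),axis=1)); 
s=np.array([pt('top0',*B(*p),z=.012) for p in [(460,73),(686,53),(733,510),(504,530)]]); print('ph',s.mean(0),np.linalg.norm(np.diff(s,axis=0),axis=1))
e=s[0]-s[3]+s[1]-s[2]; print('ph yaw',np.arctan2(e[1],e[0]))
e=c[0]-c[3]+c[1]-c[2]; print('cell yaw',np.arctan2(e[1],e[0]))
st=robot.read_state(); T=np.eye(4); T[:3,:3]=Rn.from_rotvec(st['orientation']).as_matrix(); T[:3,3]=st['tool_pos']
k=robot.calibration('wrist'); X=np.linalg.inv(T)@np.linalg.inv(k['extrinsics']); print(X.round(4),k['fx'],k['cx'],k['cy'])
im=cv2.imread('pics/scene0.png'); cv2.imwrite('pics/crop1.png',np.hstack([cv2.resize(im[160:220,198:258],(400,400),interpolation=cv2.INTER_CUBIC),cv2.resize(im[230:310,280:360],(400,400),interpolation=cv2.INTER_CUBIC)]))
E
```

```text
cell [0.51230901 0.17666434 0.075     ] [0.02332619 0.0227273  0.02345453]
ph [ 0.51367447 -0.12634623  0.012     ] [0.07619814 0.15195403 0.07594832]
ph yaw 0.08335571540879955
cell yaw -0.18679397653844507
[[ 1.400e-03 -9.568e-01 -2.908e-01  8.070e-02]
 [ 1.000e+00  1.600e-03 -1.000e-04  4.000e-04]
 [ 6.000e-04 -2.908e-01  9.568e-01  2.000e-02]
 [ 0.000e+00  0.000e+00  0.000e+00  1.000e+00]] 325.19226210127806 279.2748562389666 209.6337040330959
```

View pics/crop1.png

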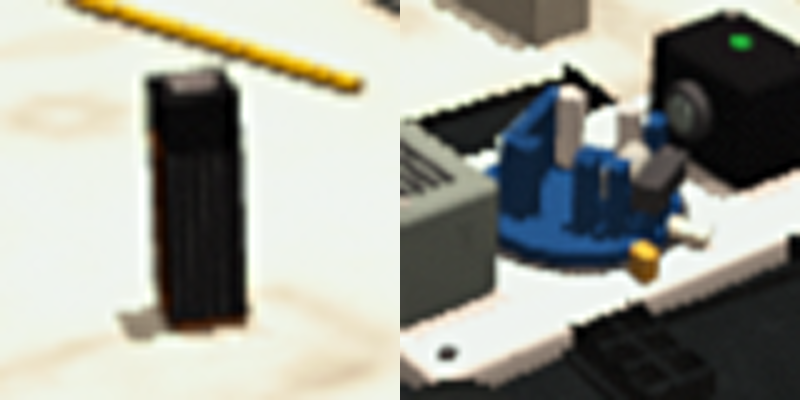

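The left crop shows ribbed dark sides facing ±y of the cell and amber faces facing ±x. The cell's yaw is therefore about -0.19. I'll first look at the holder from close above.

```bash
cat >> h.py <<'E'
from scipy.spatial.transform import Rotation as Rn
def goto(x,y,z,h,tp=None,rv=None):
    """turn about tool z first, then shift (mm) in the turned frame. h = heading of tool y"""
    s=robot.read_state(); R=Rn.from_rotvec(s['orientation']).as_matrix(); ty=R[:,1]
    h0=np.arctan2(ty[1],ty[0]); 
    Rt=np.column_stack([[-np.sin(h),np.cos(h),0],[np.cos(h),np.sin(h),0],[0,0,-1]])
    print('t',round(s['t'],2),'pos',s['tool_pos'].round(4),'head',h0.round(4),'tilt',(R[:2,2]).round(4),'q',s['q'].round(2))
    print('turn rv',Rn.from_matrix(R.T@Rt).as_rotvec().round(4),'shift',(Rt.T@(np.array([x,y,z])-s['tool_pos'])*1000).round(1))
    print('F',s['force'].round(2),'M',s['wrist_torque'].round(3),'open',round(s['opening'],4),'grip',round(s['gripper_force'],1))
E
python3 -c "
from h import *
goto(.5137,-.1263,.335,.57)"
```

```text
t 0.1 pos [0.229  0.5544 0.4038] head 1.179 tilt [-0.0008 -0.0015] q [ 1.09  0.13  1.49 -0.    1.52 -0.09]
turn rv [-1.70e-03  4.00e-04  6.09e-01] shift [-726.7 -127.6   68.8]
F [ 0.24  1.   -0.33] M [-0.006  0.013 -0.009] open 0.0928 grip 0.0
```

Emit:
apply_moves(
  series=[
    [[0, 0, 0], [0, 0, 0.122]],
    [[0, 0, 0], [0, 0, 0.122]],
    [[0, 0, 0], [0, 0, 0.122]],
    [[0, 0, 0], [0, 0, 0.122]],
    [[0, 0, 0], [0, 0, 0.121]],
    [[-36, -6.3, 0], [0, 0, 0]],
    [[-36, -6.3, 0], [0, 0, 0]],
    [[-36, -6.3, 0], [0, 0, 0]],
    [[-36, -6.3, 0], [0, 0, 0]],
    [[-36, -6.3, 0], [0, 0, 0]],
    [[-36, -6.3, 0], [0, 0, 0]],
    [[-36, -6.3, 0], [0, 0, 0]],
  ],
)

```text
t: 1.1
tool_pos: [0.328, 0.3169, 0.4043]
orientation: [-1.507, -2.757, 0.001]
force: [1.4, -1.6, 0.7]
opening: 0.0928
gripper_force: 0.0
```

Emit:
apply_moves(
  series=[
    [[-36, -6.3, 0], [0, 0, 0]],
    [[-36, -6.3, 0], [0, 0, 0]],
    [[-36, -6.3, 0], [0, 0, 0]],
    [[-36, -6.3, 0], [0, 0, 0]],
    [[-36, -6.3, 0], [0, 0, 0]],
    [[-36, -6.3, 0], [0, 0, 0]],
    [[-36, -6.3, 0], [0, 0, 0]],
    [[-36, -6.3, 0], [0, 0, 0]],
    [[-36, -6.3, 0], [0, 0, 0]],
    [[-36, -6.3, 0], [0, 0, 0]],
    [[-36, -6.3, 0], [0, 0, 0]],
    [[-36, -6.3, 0], [0, 0, 0]],
  ],
)

```text
t: 2.1
tool_pos: [0.4976, -0.0878, 0.4044]
orientation: [-1.507, -2.756, 0.0]
force: [0.8, 0.9, 1.0]
opening: 0.0933
gripper_force: 0.0
```

```bash
python3 -c "
from h import *
goto(.5137,-.1263,.335,.57)"
```

```text
t 2.1 pos [ 0.4976 -0.0878  0.4044] head 0.5698 tilt [-0.0004  0.0002] q [-0.28 -0.13  1.75  0.    1.52 -0.85]
turn rv [-0.0002 -0.0004 -0.0002] shift [-41.1  -7.2  69.4]
F [0.81 0.86 0.99] M [-0.074  0.032 -0.02 ] open 0.0933 grip 0.0
```

Emit:
apply_moves(
  series=[
    [[-14, -3, 23], [0, 0, 0]],
    [[-14, -2, 23], [0, 0, 0]],
    [[-14, -2, 23], [0, 0, 0]],
    [[0, 0, 0], [0, 0, 0]],
    [[0, 0, 0], [0, 0, 0]],
    [[0, 0, 0], [0, 0, 0]],
  ],
)

```text
t: 2.6
tool_pos: [0.5142, -0.1246, 0.3366]
orientation: [1.507, 2.756, 0.0]
force: [-0.9, 0.1, 0.3]
opening: 0.0931
gripper_force: 0.0
```

```bash
python3 - <<'E'
from h import *
goto(.5137,-.1263,.335,.57)
im,d,c=snap('wrist','w0')
cv2.imwrite('pics/w0v.png',im)
E
```

```text
t 2.6 pos [ 0.5142 -0.1246  0.3366] head 0.57 tilt [0.0002 0.0002] q [-0.33 -0.02  1.77  0.    1.39 -0.9 ]
turn rv [ 0.0003 -0.0001  0.    ] shift [-1.1 -1.3  1.6]
F [-0.89  0.09  0.28] M [-0.012 -0.01   0.022] open 0.0931 grip 0.0
```

View pics/w0.png

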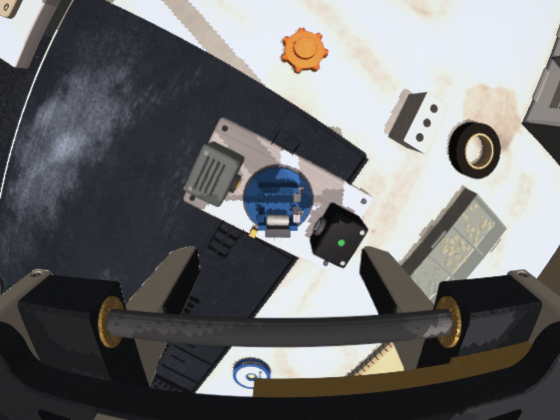

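The holder sits near (277,202) with its walls about level in the picture, so its yaw is about 0.57. The fingers are below. I'll enlarge it.

```bash
python3 - <<'E'
from h import *
im=cv2.imread('pics/w0.png')
cv2.imwrite('pics/w0c.png',cv2.resize(im[160:243,235:325],None,fx=8,fy=7,interpolation=cv2.INTER_CUBIC)[:600])
im=load('w0'); d=im['d']; 
print((d[168:236:3,246:312:4]*1000).astype(int))
E
```

```text
[[305 306 306 307 303 303 301 300 300 300 301 305 305 305 306 307 306]
 [307 308 308 307 302 301 301 300 300 301 301 299 303 305 307 307 308]
 [307 306 306 300 302 301 301 302 302 301 302 301 301 302 308 307 307]
 [307 307 303 303 303 302 302 302 303 302 302 302 302 302 305 308 309]
 [310 309 303 303 303 304 304 304 304 304 303 302 303 302 303 308 309]
 [310 304 303 303 298 297 298 297 298 300 298 298 299 304 305 305 310]
 [309 306 304 284 286 285 286 287 286 285 287 287 286 287 304 302 310]
 [311 307 307 282 280 280 281 280 280 281 279 280 280 281 298 305 311]
 [306 307 307 280 282 282 281 282 282 282 282 281 283 282 297 306 307]
 [306 307 307 282 284 308 308 308 306 306 307 307 281 281 307 309 307]
 [308 309 307 282 283 308 309 308 308 308 308 308 282 281 309 309 308]
 [309 309 309 309 309 309 307 309 311 309 310 310 307 282 309 308 310]
 [310 310 311 309 311 309 309 310 310 311 311 309 310 310 308 311 310]
 [311 312 312 311 308 311 310 310 311 309 311 310 309 310 310 311 316]
 [318 313 312 312 298 312 312 310 312 312 312 311 298 300 309 312 316]
 [318 311 312 290 290 313 312 312 313 312 312 312 291 290 304 313 319]
 [320 314 312 288 288 314 298 298 297 297 298 313 289 286 303 315 319]
 [320 321 316 288 288 306 297 297 296 297 296 308 288 288 315 321 321]
 [321 323 322 317 299 298 297 298 297 297 297 298 299 314 321 323 320]
 [323 321 322 290 292 294 316 317 317 317 317 292 291 322 323 323 323]
 [323 323 317 291 292 293 300 301 299 299 299 292 291 323 324 324 323]
 [325 321 314 324 324 300 299 297 298 298 300 299 324 325 325 325 323]
 [331 315 314 324 327 300 300 301 300 300 301 300 325 324 324 325 326]]
```

View pics/w0c.png

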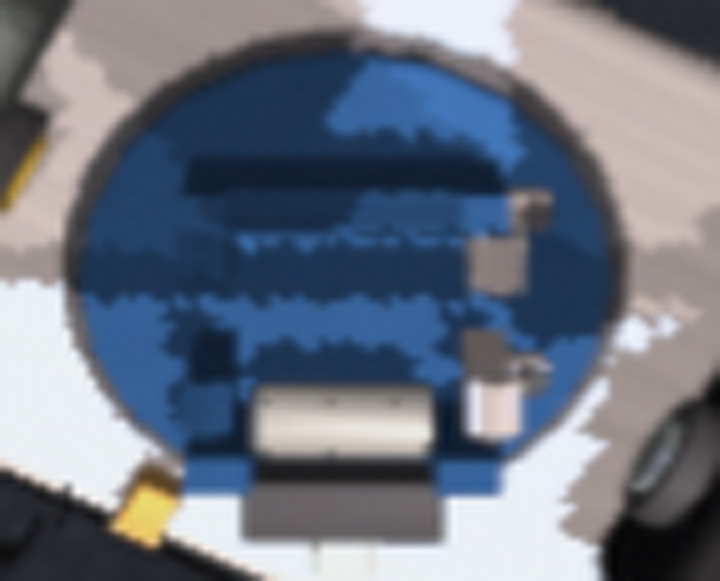

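```bash
cat >> h.py <<'E'
def cam(f):
    s=load(f); return s['k'],np.array(s['E']),s['d']
def ray(f,u,v):
    (fx,fy,cx,cy),E,d=cam(f); a,b=(np.asarray(u)-cx)/fx,(np.asarray(v)-cy)/fy; th=np.hypot(a,b)+1e-12
    r=np.stack([np.sin(th)*a/th,np.sin(th)*b/th,np.cos(th)],-1); return r@E[:3,:3], -E[:3,:3].T@E[:3,3], r[...,2]
def wpt(f,u,v,z):
    w,o,_=ray(f,u,v); return o+w*((z-o[2])/w[...,2])[...,None]
def cloud(f):
    d=cam(f)[2]; v,u=np.mgrid[:420,:560]; w,o,rz=ray(f,u,v); return o+w*(d/rz)[...,None]
def loc(P,c,h):  # world -> local xy about c, heading h
    P=np.asarray(P)-np.r_[c,0]; return np.stack([P[...,0]*np.cos(h)+P[...,1]*np.sin(h),-P[...,0]*np.sin(h)+P[...,1]*np.cos(h),P[...,2]],-1)
E
python3 - <<'E'
from h import *
C=np.array([.5137,-.1263]); h=.57
P=loc(cloud('w0'),C,h)
print((P[168:236:3,246:312:4,2]*1000).round().astype(int))
pc=lambda x,y:(235+(x+.5)/8-.5,160+(y+.5)/7-.5)
def L(x,y,z): return (loc(wpt('w0',*map(np.array,pc(x,y)),z),C,h)*1000).round(1)[:2]
print('disc',L(65,265,.016),L(628,265,.016),L(345,30,.016))
print('roller',[L(x,y,.032) for x,y in [(252,385),(434,385),(434,458),(252,458)]])
print('wall top inner',L(205,230,.044),L(510,230,.044),'outer',L(185,190,.044),L(508,190,.044))
print('block',[L(x,y,.036) for x,y in [(243,490),(443,490),(443,540),(243,540)]])
print('ends',L(185,490,.044),L(500,490,.044))
s=[wpt('w0',np.array(u),np.array(v),.012)for u,v in [(223.,128.),(363.,201.),(192.,199.),(325.,263.)]]
print('screws',np.array(s).round(4))
E
```

```text
[[12 11 11 11 15 15 16 18 18 17 17 13 13 13 12 10 12]
 [12 11 11 12 17 17 17 19 19 18 18 19 16 14 12 12 11]
 [12 14 14 20 18 18 18 18 18 18 18 18 18 17 12 13 12]
 [13 13 17 17 18 18 18 18 18 18 18 18 18 19 15 13 12]
 [12 12 18 18 18 17 18 18 17 18 18 19 18 19 18 13 12]
 [12 18 19 19 24 25 24 25 24 22 24 24 22 18 17 17 12]
 [14 17 18 38 36 37 36 36 36 38 36 36 37 36 19 21 13]
 [13 17 17 41 43 43 42 43 43 42 44 43 43 42 25 19 13]
 [19 17 18 43 42 41 43 42 42 42 42 43 41 42 27 18 17]
 [19 18 18 43 41 17 18 18 19 20 18 19 43 43 19 17 18]
 [18 17 19 43 42 18 18 19 18 18 18 18 43 44 17 17 18]
 [18 18 18 18 18 18 20 18 17 19 18 18 20 44 18 19 17]
 [18 18 17 19 17 19 19 18 18 17 17 19 18 18 20 17 18]
 [18 17 17 18 21 18 19 19 18 20 18 19 20 18 19 18 13]
 [12 17 18 18 31 18 17 20 18 18 18 18 31 29 20 18 14]
 [13 19 19 39 40 18 19 19 18 18 19 18 38 40 26 17 12]
 [12 17 19 42 42 18 33 33 33 33 33 19 41 44 28 16 13]
 [12 12 17 43 43 26 34 35 35 34 35 24 43 43 17 12 12]
 [13 11 12 17 34 34 35 34 35 35 35 34 34 19 13 11 14]
 [12 13 12 43 41 39 18 17 17 17 17 41 42 12 11 11 12]
 [12 12 18 43 42 41 34 33 35 35 35 42 42 12 12 12 12]
 [12 16 22 12 12 35 36 37 37 37 35 35 13 12 12 12 13]
 [ 7 22 23 13 11 35 36 35 36 36 35 35 12 13 13 12 12]]
disc [-33.    2.9] [34.5  3. ] [ 0.5 35.3]
roller [array([-10.1,  -9.2]), array([10.9, -9.2]), array([ 11. , -19.3]), array([-10.2, -19.4])]
wall top inner [-14.4  14.7] [18.5 14.8] outer [-16.5  19.8] [18.2 19.8]
block [array([-11.1, -22.4]), array([ 11.9, -22.4]), array([ 12. , -29.5]), array([-11.2, -29.5])]
ends [-17.2 -19.5] [ 18.  -19.4]
screws [[ 0.4336 -0.0953  0.012 ]
 [ 0.5862 -0.0815  0.012 ]
 [ 0.4422 -0.1716  0.012 ]
 [ 0.593  -0.1573  0.012 ]]
```

Heights check out (floor 18, rim 43–44, roller 35 mm, screws 152 x 77). The holder axis is at (.5139,-.1260) with yaw about .57, and the photometer yaw is .0925. Next I'll look at the cell from the same relative pose.

```bash
python3 - <<'E'
from h import *
goto(.5123,.1780,.3675,-.187)
E
```

```text
t 2.65 pos [ 0.5145 -0.1245  0.3373] head 0.5705 tilt [ 0.0017 -0.0003] q [-0.33 -0.02  1.77  0.    1.39 -0.9 ]
turn rv [1.600e-03 7.000e-04 7.575e-01] shift [296.8 -58.4 -30.2]
F [-0.17  0.09  0.33] M [-0.043  0.043  0.044] open 0.0932 grip 0.0
```

Emit:
apply_moves(
  series=[
    [[0, 0, -10], [0, 0, 0.108]],
    [[0, 0, -10], [0, 0, 0.108]],
    [[0, 0, -10], [0, 0, 0.108]],
    [[0, 0, 0], [0, 0, 0.108]],
    [[0, 0, 0], [0, 0, 0.108]],
    [[0, 0, 0], [0, 0, 0.108]],
    [[0, 0, 0], [0, 0, 0.109]],
    [[33, -6.5, 0], [0, 0, 0]],
    [[33, -6.5, 0], [0, 0, 0]],
    [[33, -6.5, 0], [0, 0, 0]],
    [[33, -6.5, 0], [0, 0, 0]],
    [[33, -6.5, 0], [0, 0, 0]],
  ],
)

```text
t: 3.65
tool_pos: [0.5127, 0.0454, 0.3681]
orientation: [2.417, 2.004, 0.005]
force: [0.9, 0.2, 0.2]
opening: 0.0931
gripper_force: 0.0
```

Emit:
apply_moves(
  series=[
    [[33, -6.5, 0], [0, 0, 0]],
    [[33, -6.5, 0], [0, 0, 0]],
    [[33, -6.5, 0], [0, 0, 0]],
    [[33, -6.5, 0], [0, 0, 0]],
    [[0, 0, 0], [0, 0, 0]],
    [[0, 0, 0], [0, 0, 0]],
    [[0, 0, 0], [0, 0, 0]],
  ],
)

```text
t: 4.23
tool_pos: [0.5118, 0.1781, 0.3672]
orientation: [2.416, 2.006, 0.003]
force: [-0.1, -0.5, -0.1]
opening: 0.093
gripper_force: 0.0
```

```bash
python3 - <<'E'
from h import *
goto(.5123,.1780,.3675,-.187)
im,d,c=snap('wrist','w1')
C=np.array([.5123,.1767]); h=-.187
P=loc(cloud('w1'),C,h)
m=(P[...,2]>.069)&(P[...,2]<.081)&(np.abs(P[...,:2]).max(-1)<.025)
v,u=np.where(m); print(len(v),u.min(),u.max(),v.min(),v.max(),np.median(P[m],0))
# top rectangle: reproject mask pixels at z=.075
Q=loc(wpt('w1',u,v,.075),C,h)[:,:2]*1000
print(cv2.minAreaRect(Q.astype(np.float32)),Q.min(0),Q.max(0),Q.mean(0))
x0,y0=int(u.mean())-35,int(v.mean())-35
print(x0,y0)
cv2.imwrite('pics/w1c.png',cv2.resize(im[y0:y0+70,x0:x0+70],None,fx=8,fy=8,interpolation=cv2.INTER_CUBIC))
E
```

```text
t 4.23 pos [0.5118 0.1781 0.3672] head -0.1853 tilt [0.002  0.0001] q [ 0.24 -0.01  1.7  -0.    1.45  0.43]
turn rv [ 0.002  -0.0005  0.0017] shift [-0.   0.6 -0.3]
F [-0.09 -0.55 -0.13] M [-0.07   0.117  0.026] open 0.093 grip 0.0
750 265 292 192 220 [-0.00063755  0.00333784  0.07423669]
((-0.17864990234375, 3.259213447570801), (25.330345153808594, 23.640304565429688), 89.46022033691406) [-12.10222473  -9.47720629] [11.60916926 15.94591417] [-0.32595931  3.42980096]
243 170
```

View pics/w1c.png

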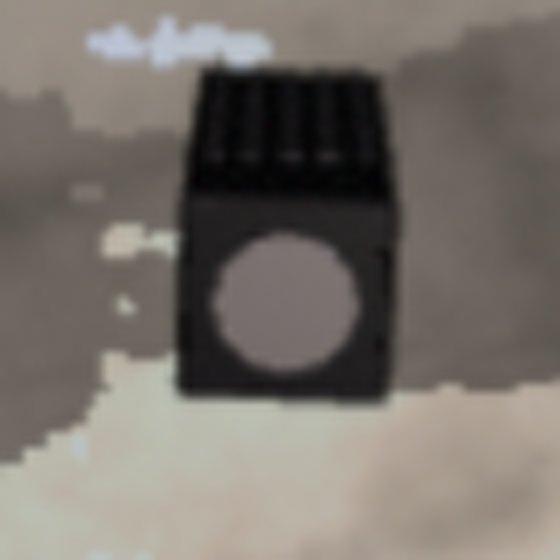

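The cap top's corners are near (182,197), (396,196), (390,400) and (180,396) in the crop. The ribbed side faces the top of the picture (the cell's +y).

```bash
python3 - <<'E'
from h import *
C=np.array([.5123,.1767]); h=-.187
p=np.array([(182,197),(396,196),(390,400),(180,396)])
W=np.array([wpt('w1',np.array(243+(x+.5)/8-.5),np.array(170+(y+.5)/8-.5),.075) for x,y in p])
print((loc(W,C,h)*1000).round(1)[:,:2])
print('disc',loc(wpt('w1',np.array(243+286.5/8-.5),np.array(170+302.5/8-.5),.075),C,h)*1000)
c=W.mean(0);print(c); e=W[1]-W[0]+W[2]-W[3]; print(np.arctan2(e[1],e[0]))
goto(c[0],c[1],.0675+.167,-.185)
E
```

```text
[[-11.6  14. ]
 [ 11.5  14.2]
 [ 11.1  -9.1]
 [-12.1  -8.7]]
disc [-0.37955888  2.19522861 75.        ]
[0.51251625 0.17931199 0.075     ]
-0.19226441135876987
t 4.28 pos [0.5119 0.1774 0.3669] head -0.1866 tilt [ 0.0016 -0.    ] q [ 0.24 -0.01  1.7  -0.    1.45  0.43]
turn rv [ 0.0016 -0.0003 -0.0016] shift [  2.    0.3 132.4]
F [-1.09 -0.74 -0.19] M [-0.098  0.069 -0.013] open 0.0931 grip 0.0
```

Emit:
apply_moves(
  series=[
    [[1, 0, 22], [0, 0, 0]],
    [[1, 0, 22], [0, 0, 0]],
    [[0, 0, 22], [0, 0, 0]],
    [[0, 0, 22], [0, 0, 0]],
    [[0, 0, 22], [0, 0, 0]],
    [[0, 0, 22], [0, 0, 0]],
    [[0, 0, 0], [0, 0, 0]],
    [[0, 0, 0], [0, 0, 0]],
    [[0, 0, 0], [0, 0, 0]],
  ],
)

```text
t: 5.03
tool_pos: [0.513, 0.179, 0.2353]
orientation: [2.42, 2.002, 0.002]
force: [0.1, -0.2, 0.3]
opening: 0.0931
gripper_force: 0.0
```

```bash
python3 -c "
from h import *
goto(.5124,.1792,.2345,-.187)"
```

```text
t 5.03 pos [0.513  0.179  0.2353] head -0.1881 tilt [0.0016 0.0003] q [ 0.24  0.13  1.81 -0.    1.2   0.43]
turn rv [ 0.0015 -0.0006 -0.0011] shift [ 0.  -0.6  0.8]
F [ 0.05 -0.25  0.27] M [-0.055  0.054  0.024] open 0.0931 grip 0.0
```

Emit:
apply_moves(
  series=[
    [[0, 0, 0], [0, 0, 0]],
    [[0, 0, 0], [0, 0, 0]],
    [[0, 0, 0], [0, 0, 0]],
    [[0, 0, 0], [0, 0, 0]],
    [[0, 0, 0], [0, 0, 0]],
    [[0, 0, 0], [0, 0, 0]],
    [[0, 0, 0], [0, 0, 0]],
    [[0, 0, 0], [0, 0, 0]],
    [[0, 0, 0], [0, 0, 0]],
    [[0, 0, 0], [0, 0, 0]],
  ],
  claw=0,
  newtons=35,
)

```text
t: 5.87
tool_pos: [0.5123, 0.1796, 0.2337]
orientation: [-2.419, -2.004, 0.0]
force: [-0.5, 0.0, 0.1]
opening: 0.031
gripper_force: 0.0
```

```bash
python3 -c "
from h import *
goto(.5124,.1792,.2345,-.187)"
```

```text
t 5.87 pos [0.5123 0.1796 0.2337] head -0.187 tilt [-0.0002 -0.    ] q [0.24 0.13 1.81 0.   1.2  0.43]
turn rv [-0.0002  0.0001  0.    ] shift [-0.4  0.2 -0.8]
F [-0.55  0.01  0.07] M [-0.027  0.121  0.   ] open 0.031 grip 0.0
```

Still closing.

Emit:
apply_moves(
  series=[
    [[0, 0, 0], [0, 0, 0]],
    [[0, 0, 0], [0, 0, 0]],
    [[0, 0, 0], [0, 0, 0]],
    [[0, 0, 0], [0, 0, 0]],
    [[0, 0, 0], [0, 0, 0]],
  ],
)

```text
t: 6.28
tool_pos: [0.5123, 0.1796, 0.2337]
orientation: [-2.419, -2.004, 0.0]
force: [0.0, 0.8, 0.4]
opening: 0.0239
gripper_force: 34.6
```

Emit:
apply_moves(
  series=[
    [[0, 0, -15], [0, 0, 0]],
    [[0, 0, -25], [0, 0, 0]],
    [[0, 0, -25], [0, 0, 0]],
    [[0, 0, -25], [0, 0, 0]],
    [[0, 0, 0], [0, 0, 0]],
    [[0, 0, 0], [0, 0, 0]],
    [[0, 0, 0], [0, 0, 0]],
  ],
)

```text
t: 6.87
tool_pos: [0.512, 0.1796, 0.323]
orientation: [-2.419, -2.004, 0.001]
force: [-0.1, 0.1, -1.6]
opening: 0.024
gripper_force: 34.6
```

```bash
python3 -c "
from h import *
goto(.514,-.1260,.325,.57)
im,d,c=snap('wrist','w2')
cv2.imwrite('pics/w2c.png',cv2.resize(im[150:420,160:400],None,fx=2.2,fy=2.2,interpolation=cv2.INTER_CUBIC))
"
```

```text
t 6.87 pos [0.512  0.1796 0.323 ] head -0.187 tilt [-0.0007 -0.0002] q [ 0.24  0.03  1.75 -0.    1.37  0.43]
turn rv [-0.0008  0.     -0.757 ] shift [-258.3 -163.2   -2. ]
F [-0.07  0.14 -1.57] M [-0.083  0.045 -0.018] open 0.024 grip 34.6
```

View pics/w2c.png

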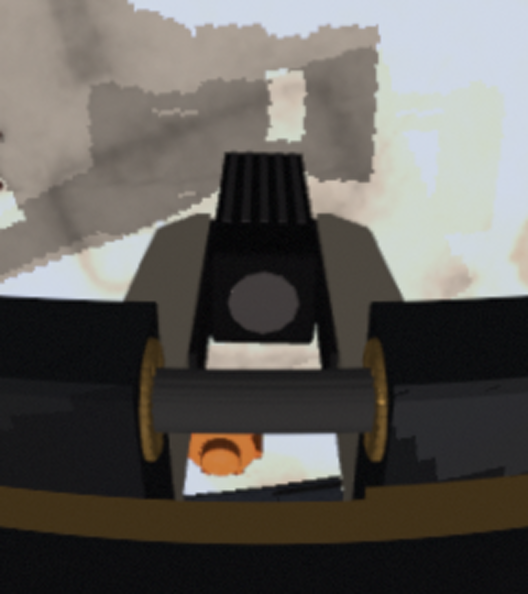

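```bash
python3 - <<'E'
from h import *
C=np.array([.5137,-.1263]); h=.57
def L(x,y,z): return (loc(wpt('w0',np.array(235+(x+.5)/8-.5),np.array(160+(y+.5)/7-.5),z),C,h)*1000).round(1)[:2]
print('left legs inner',L(235,405,.044),L(237,330,.03),'jaw inner',L(468,400,.044),L(468,250,.044),'jaw outer',L(525,400,.044))
w=wpt('w2',np.array(279.3),np.array(287.5),.323-.1595); s=robot.read_state()
print('cap in hand tool xy',loc(w,s['tool_pos'][:2],-.187)*1000)
goto(.5138,-.1257,.325,.57)
E
```

```text
left legs inner [-11.5  -8. ] [-11.8  -2.2] jaw inner [14.3 -7.3] [14.  12.2] jaw outer [20.6 -7.3]
cap in hand tool xy [  0.75874591  -1.16299404 163.5       ]
t 6.92 pos [0.5118 0.1795 0.3223] head -0.1871 tilt [-0.0021 -0.0005] q [ 0.24  0.03  1.75 -0.    1.37  0.43]
turn rv [-2.200e-03  1.000e-04 -7.571e-01] shift [-258.  -163.    -2.7]
F [ 0.61 -0.51 -0.72] M [-0.08   0.089  0.   ] open 0.0241 grip 34.6
```

Emit:
apply_moves(
  series=[
    [[0, 0, 0], [0, 0, -0.108]],
    [[0, 0, 0], [0, 0, -0.108]],
    [[0, 0, 0], [0, 0, -0.108]],
    [[0, 0, 0], [0, 0, -0.108]],
    [[0, 0, 0], [0, 0, -0.108]],
    [[0, 0, 0], [0, 0, -0.108]],
    [[0, 0, 0], [0, 0, -0.109]],
    [[-20, -13, 0], [0, 0, 0]],
    [[-30, -19, 0], [0, 0, 0]],
    [[-30, -19, 0], [0, 0, 0]],
    [[-30, -19, 0], [0, 0, 0]],
    [[-30, -19, 0], [0, 0, 0]],
  ],
)

```text
t: 7.92
tool_pos: [0.512, 0.0124, 0.3219]
orientation: [-1.505, -2.755, 0.002]
force: [0.4, 0.4, -0.2]
opening: 0.0237
gripper_force: 34.6
```

Emit:
apply_moves(
  series=[
    [[-30, -19, 0], [0, 0, 0]],
    [[-30, -19, 0], [0, 0, 0]],
    [[-30, -18, 0], [0, 0, 0]],
    [[-20, -12, 0], [0, 0, 0]],
    [[-7.7, -5.8, 0], [0, 0, 0]],
    [[0, 0, 10], [0, 0, 0]],
    [[0, 0, 10], [0, 0, 0]],
    [[0, 0, 0], [0, 0, 0]],
    [[0, 0, 0], [0, 0, 0]],
    [[0, 0, 0], [0, 0, 0]],
  ],
)

```text
t: 8.75
tool_pos: [0.5143, -0.1238, 0.3032]
orientation: [-1.504, -2.757, 0.0]
force: [0.4, 0.6, -0.7]
opening: 0.0241
gripper_force: 34.6
```

```bash
python3 -c "
from h import *
goto(.51385,-.1254,.285,.57)
im,d,c=snap('wrist','w3')
goto(.51385,-.1254,.285,.57)
cv2.imwrite('pics/w3c.png',cv2.resize(im[150:310,190:370],None,fx=3.7,fy=3.7,interpolation=cv2.INTER_CUBIC))
"
```

```text
t 8.75 pos [ 0.5143 -0.1238  0.3032] head 0.5718 tilt [-0.0011  0.0006] q [-0.33  0.01  1.8   0.    1.33 -0.91]
turn rv [-0.0006 -0.0011  0.0018] shift [-1.1 -1.2 18.2]
F [ 0.41  0.58 -0.66] M [-0.039  0.032  0.017] open 0.0241 grip 34.6
t 8.8 pos [ 0.5144 -0.1241  0.3037] head 0.5717 tilt [-0.0002  0.0002] q [-0.33  0.01  1.8   0.    1.33 -0.91]
turn rv [-0.     -0.0003  0.0017] shift [-0.8 -1.2 18.7]
F [-1.04 -0.32 -0.39] M [-0.008  0.051 -0.006] open 0.0233 grip 34.6
```

View pics/w3c.png

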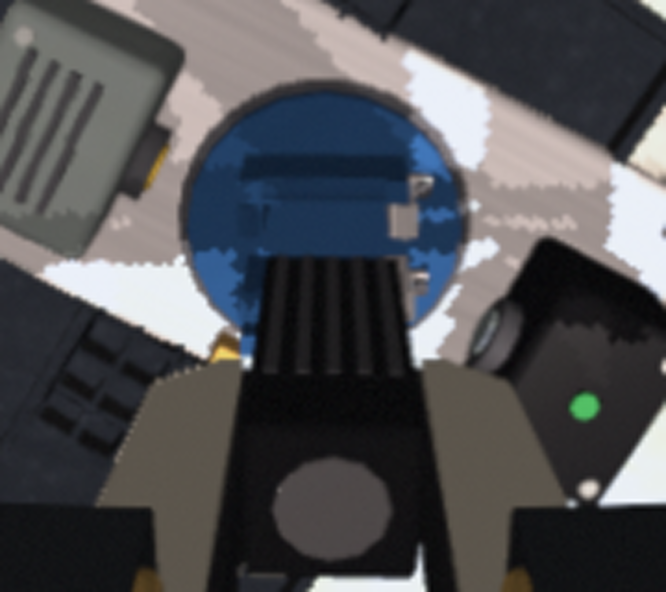

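The cell hangs above the socket. Its foot's front edge runs from (266,257) to (404,257) in the crop, and the jaw and wall are visible behind it. I'll compare them numerically.

```bash
python3 - <<'E'
from h import *
T=np.array([.5144,-.1240]); h=.5715
def L(x,y,z): return (loc(wpt('w3',np.array(190+(x+.5)/3.7-.5),np.array(150+(y+.5)/3.7-.5),z),T,h)*1000).round(1)[:2]
print('foot edge',L(266,257,.0695),L(404,257,.0695),'capdisc',L(332,508,.144))
print('wall top inner/outer',L(330,203,.044),L(330,180,.044),'jaw inner',L(390,220,.044),'jaw outer',L(418,220,.044),'leg inner',L(266,225,.044))
print('disc',L(180,215,.018),L(468,215,.018),L(325,80,.018))
E
```

```text
foot edge [-11.8   9.6] [14.   9.6] capdisc [ 0.6 -0.7]
wall top inner/outer [ 0.1 12.8] [ 0.1 17.7] jaw inner [12.6  9.2] jaw outer [18.4  9.2] leg inner [-13.2   8. ]
disc [-34.6   2.5] [31.9  2.6] [-1.1 34. ]
```

Emit:
apply_moves(
  series=[
    [[-0.4, -0.7, 10], [0, 0, 0]],
    [[-0.4, -0.7, 10], [0, 0, 0]],
    [[0, 0, 2], [0, 0, 0]],
    [[0, 0, 1], [0, 0, 0]],
    [[0, 0, 1], [0, 0, 0]],
    [[0, 0, 1], [0, 0, 0]],
    [[0, 0, 0], [0, 0, 0]],
    [[0, 0, 0], [0, 0, 0]],
  ],
)

```text
t: 9.47
tool_pos: [0.5137, -0.1267, 0.279]
orientation: [1.507, 2.756, 0.0]
force: [-0.1, -0.2, -0.5]
opening: 0.0239
gripper_force: 34.6
```

Emit:
apply_moves(
  series=[
    [[0, 0, 1], [0, 0, 0]],
    [[0, 0, 1], [0, 0, 0]],
    [[0, 0, 1], [0, 0, 0]],
    [[0, 0, 0], [0, 0, 0]],
  ],
)

```text
t: 9.8
tool_pos: [0.5135, -0.1266, 0.2755]
orientation: [-1.507, -2.756, 0.0]
force: [0.4, -0.4, -1.4]
opening: 0.0237
gripper_force: 34.6
```

```bash
python3 -c "
from h import *
goto(.51385,-.1254,.252,.57)"
```

```text
t 9.8 pos [ 0.5135 -0.1266  0.2755] head 0.57 tilt [-0.0003  0.0001] q [-0.34  0.04  1.83  0.    1.28 -0.91]
turn rv [-0.0002 -0.0003 -0.    ] shift [ 0.8  1.  23.5]
F [ 0.45 -0.4  -1.38] M [-0.063  0.057  0.024] open 0.0237 grip 34.6
```

Emit:
apply_moves(
  series=[
    [[0.3, 0.3, 0], [0, 0, 0]],
    [[0.3, 0.3, 1], [0, 0, 0]],
    [[0, 0, 1], [0, 0, 0]],
    [[0, 0, 0], [0, 0, 0]],
    [[0, 0, 0], [0, 0, 0]],
  ],
)

```text
t: 10.22
tool_pos: [0.5137, -0.1257, 0.2736]
orientation: [-1.507, -2.756, 0.0]
force: [0.2, -0.7, -0.1]
opening: 0.0237
gripper_force: 34.6
```

Emit:
apply_moves(
  series=[
    [[0, 0, 1], [0, 0, 0]],
    [[0, 0, 1], [0, 0, 0]],
    [[0, 0, 0], [0, 0, 0]],
  ],
)

```text
t: 10.47
tool_pos: [0.5136, -0.1258, 0.2715]
orientation: [-1.507, -2.756, 0.0]
force: [-0.5, 0.0, -1.3]
opening: 0.0239
gripper_force: 34.6
```

```bash
python3 -c "
from h import *
goto(.51385,-.1254,.252,.57)"
```

```text
t 10.47 pos [ 0.5136 -0.1258  0.2715] head 0.57 tilt [-0.0004  0.0001] q [-0.34  0.05  1.83 -0.    1.27 -0.91]
turn rv [-0.0002 -0.0003 -0.    ] shift [ 0.2  0.4 19.5]
F [-0.52  0.01 -1.26] M [-0.108  0.049 -0.018] open 0.0239 grip 34.6
```

Emit:
apply_moves(
  series=[
    [[0, 0, 1], [0, 0, 0]],
    [[0, 0, 1], [0, 0, 0]],
    [[0, 0, 1], [0, 0, 0]],
    [[0, 0, 1], [0, 0, 0]],
    [[0, 0, 0], [0, 0, 0]],
  ],
)

```text
t: 10.88
tool_pos: [0.5138, -0.1258, 0.2679]
orientation: [1.507, 2.756, 0.0]
force: [-0.7, -0.4, 1.8]
opening: 0.0238
gripper_force: 34.7
```

Emit:
apply_moves(
  series=[
    [[0, 0, 1], [0, 0, 0]],
    [[0, 0, 1], [0, 0, 0]],
    [[0, 0, 0], [0, 0, 0]],
  ],
)

```text
t: 11.13
tool_pos: [0.5141, -0.1259, 0.2668]
orientation: [1.507, 2.755, 0.001]
force: [-2.1, 1.1, 7.7]
opening: 0.024
gripper_force: 34.7
```

```bash
python3 -c "
from h import *
goto(.51385,-.1254,.252,.57)"
```

```text
t 11.13 pos [ 0.5141 -0.1259  0.2668] head 0.57 tilt [ 0.0013 -0.0003] q [-0.34  0.05  1.83  0.    1.26 -0.91]
turn rv [0.0009 0.0009 0.    ] shift [ 0.5  0.  14.8]
F [-2.07  1.08  7.74] M [0.253 0.538 0.006] open 0.024 grip 34.7
```

Emit:
apply_moves(
  series=[
    [[0, 0, 1], [0, 0, 0]],
    [[0, 0, 0], [0, 0, 0]],
    [[0, 0, 0], [0, 0, 0]],
  ],
)

```text
t: 11.38
tool_pos: [0.5137, -0.1255, 0.2647]
orientation: [-1.507, -2.756, -0.001]
force: [-1.3, 3.4, 1.2]
opening: 0.0238
gripper_force: 34.6
```

Emit:
apply_moves(
  series=[
    [[0, 0, 1], [0, 0, 0]],
    [[0, 0, 0], [0, 0, 0]],
    [[0, 0, 0], [0, 0, 0]],
  ],
)

```text
t: 11.63
tool_pos: [0.5136, -0.1256, 0.2634]
orientation: [-1.507, -2.756, -0.0]
force: [-0.9, 3.6, 0.4]
opening: 0.0243
gripper_force: 34.6
```

Emit:
apply_moves(
  series=[
    [[0, 0, 1], [0, 0, 0]],
    [[0, 0, 0], [0, 0, 0]],
    [[0, 0, 0], [0, 0, 0]],
  ],
)

```text
t: 11.88
tool_pos: [0.5138, -0.1258, 0.2628]
orientation: [1.507, 2.756, 0.0]
force: [-1.7, 2.7, 3.6]
opening: 0.0242
gripper_force: 34.7
```

```bash
python3 -c "
from h import *
goto(.51385,-.1254,.252,.57)"
```

```text
t 11.88 pos [ 0.5138 -0.1258  0.2628] head 0.57 tilt [ 0.0001 -0.    ] q [-0.34  0.06  1.84  0.    1.25 -0.91]
turn rv [ 0.0001  0.0001 -0.    ] shift [ 0.3  0.3 10.8]
F [-1.66  2.65  3.58] M [ 0.579  0.326 -0.01 ] open 0.0242 grip 34.7
```

Emit:
apply_moves(
  series=[
    [[0, 0, 1], [0, 0, 0]],
    [[0, 0, 0], [0, 0, 0]],
    [[0, 0, 0], [0, 0, 0]],
  ],
)

```text
t: 12.13
tool_pos: [0.5137, -0.1257, 0.2615]
orientation: [-1.507, -2.756, -0.0]
force: [-1.8, 4.1, 2.0]
opening: 0.0237
gripper_force: 34.6
```

Emit:
apply_moves(
  series=[
    [[0, 0, 1], [0, 0, 0]],
    [[0, 0, 0], [0, 0, 0]],
    [[0, 0, 0], [0, 0, 0]],
  ],
)

```text
t: 12.38
tool_pos: [0.5135, -0.1257, 0.2602]
orientation: [-1.507, -2.756, 0.0]
force: [-1.6, 3.7, -0.8]
opening: 0.024
gripper_force: 34.6
```

Emit:
apply_moves(
  series=[
    [[0, 0, 1], [0, 0, 0]],
    [[0, 0, 1], [0, 0, 0]],
    [[0, 0, 0], [0, 0, 0]],
  ],
)

```text
t: 12.63
tool_pos: [0.5135, -0.1257, 0.2582]
orientation: [-1.507, -2.756, 0.0]
force: [-1.7, 3.2, 0.1]
opening: 0.0243
gripper_force: 34.6
```

```bash
python3 -c "
from h import *
goto(.51385,-.1254,.252,.57)"
```

```text
t 12.63 pos [ 0.5135 -0.1257  0.2582] head 0.57 tilt [-0.0008  0.0003] q [-0.34  0.06  1.84  0.    1.24 -0.91]
turn rv [-0.0005 -0.0007 -0.    ] shift [0.1 0.5 6.2]
F [-1.72  3.15  0.06] M [0.768 0.428 0.054] open 0.0243 grip 34.6
```

Emit:
apply_moves(
  series=[
    [[0, 0, 1], [0, 0, 0]],
    [[0, 0, 1], [0, 0, 0]],
    [[0, 0, 1], [0, 0, 0]],
    [[0, 0, 1], [0, 0, 0]],
    [[0, 0, 0], [0, 0, 0]],
    [[0, 0, 0], [0, 0, 0]],
  ],
)

```text
t: 13.13
tool_pos: [0.5136, -0.1257, 0.2545]
orientation: [-1.507, -2.756, -0.0]
force: [-1.4, 3.9, -1.7]
opening: 0.0235
gripper_force: 34.6
```

Emit:
apply_moves(
  series=[
    [[0, 0, 0.7], [0, 0, 0]],
    [[0, 0, 0], [0, 0, 0]],
    [[0, 0, 0], [0, 0, 0]],
  ],
)

```text
t: 13.38
tool_pos: [0.5137, -0.1258, 0.254]
orientation: [-1.507, -2.756, 0.0]
force: [-1.0, 3.3, -0.2]
opening: 0.0242
gripper_force: 34.6
```

Emit:
apply_moves(
  series=[
    [[0, 0, 0.7], [0, 0, 0]],
    [[0, 0, 0], [0, 0, 0]],
    [[0, 0, 0], [0, 0, 0]],
  ],
)

```text
t: 13.63
tool_pos: [0.5138, -0.1258, 0.2533]
orientation: [1.507, 2.756, 0.0]
force: [-1.9, 2.7, -0.6]
opening: 0.0239
gripper_force: 34.6
```

```bash
python3 -c "
from h import *
goto(.51385,-.1254,.252,.57)"
```

```text
t 13.63 pos [ 0.5138 -0.1258  0.2533] head 0.57 tilt [ 0.0001 -0.    ] q [-0.34  0.07  1.84  0.    1.23 -0.91]
turn rv [0.0001 0.     0.    ] shift [0.3 0.3 1.3]
F [-1.86  2.67 -0.62] M [0.671 0.448 0.031] open 0.0239 grip 34.6
```

Emit:
apply_moves(
  series=[
    [[0, 0, 0.6], [0, 0, 0]],
    [[0, 0, 0], [0, 0, 0]],
    [[0, 0, 0], [0, 0, 0]],
  ],
)

```text
t: 13.88
tool_pos: [0.5138, -0.1258, 0.2527]
orientation: [1.507, 2.756, 0.0]
force: [-2.1, 3.6, 0.9]
opening: 0.0234
gripper_force: 34.6
```

Emit:
apply_moves(
  series=[
    [[0, 0, 0.5], [0, 0, 0]],
    [[0, 0, 0], [0, 0, 0]],
    [[0, 0, 0], [0, 0, 0]],
  ],
)

```text
t: 14.13
tool_pos: [0.5138, -0.1258, 0.2522]
orientation: [1.507, 2.756, 0.0]
force: [-1.9, 3.6, 0.3]
opening: 0.0241
gripper_force: 34.6
```

Emit:
apply_moves(
  series=[
    [[0, 0, 0.4], [0, 0, 0]],
    [[0, 0, 0], [0, 0, 0]],
    [[0, 0, 0], [0, 0, 0]],
  ],
)

```text
t: 14.38
tool_pos: [0.5137, -0.1258, 0.2518]
orientation: [1.507, 2.756, 0.0]
force: [-2.2, 4.0, -0.0]
opening: 0.0237
gripper_force: 34.6
```

```bash
python3 -c "
from h import *
goto(.51385,-.1254,.252,.57)"
```

```text
t 14.38 pos [ 0.5137 -0.1258  0.2518] head 0.57 tilt [0. 0.] q [-0.34  0.07  1.84  0.    1.23 -0.91]
turn rv [ 0. -0.  0.] shift [ 0.3  0.3 -0.2]
F [-2.18  4.02 -0.02] M [0.745 0.407 0.007] open 0.0237 grip 34.6
```

Emit:
apply_moves(
  series=[
    [[0, 0, 0.5], [0, 0, 0]],
    [[0, 0, 0], [0, 0, 0]],
    [[0, 0, 0], [0, 0, 0]],
  ],
)

```text
t: 14.63
tool_pos: [0.5138, -0.1258, 0.2516]
orientation: [1.507, 2.756, 0.0]
force: [-2.8, 4.2, 3.4]
opening: 0.0235
gripper_force: 34.7
```

Emit:
apply_moves(
  series=[
    [[0, 0, 0.4], [0, 0, 0]],
    [[0, 0, 0], [0, 0, 0]],
    [[0, 0, 0], [0, 0, 0]],
  ],
)

```text
t: 14.88
tool_pos: [0.5139, -0.1259, 0.2516]
orientation: [1.507, 2.756, -0.0]
force: [-5.1, 3.4, 7.4]
opening: 0.0239
gripper_force: 34.7
```

```bash
python3 -c "
from h import *
goto(.51385,-.1254,.252,.57)"
```

```text
t 14.88 pos [ 0.5139 -0.1259  0.2516] head 0.57 tilt [ 0.0003 -0.0002] q [-0.34  0.07  1.84 -0.    1.23 -0.91]
turn rv [0.0001 0.0004 0.    ] shift [ 0.4  0.2 -0.4]
F [-5.06  3.38  7.4 ] M [0.861 1.003 0.013] open 0.0239 grip 34.7
```

The floor is found: z holds at .2516 while the force rises. I'll ease off slightly and start turning.

Emit:
apply_moves(
  series=[
    [[0, 0, -0.5], [0, 0, 0]],
    [[0, 0, 0], [0, 0, 0.03]],
    [[0, 0, 0], [0, 0, 0.03]],
    [[0, 0, 0], [0, 0, 0.03]],
    [[0, 0, 0], [0, 0, 0]],
    [[0, 0, 0], [0, 0, 0]],
  ],
)

```text
t: 15.38
tool_pos: [0.5141, -0.1255, 0.2516]
orientation: [1.629, 2.685, 0.002]
force: [0.8, 4.8, 1.1]
opening: 0.0236
gripper_force: 34.6
```

```bash
python3 -c "
from h import *
goto(.51385,-.1254,.252,.0925)"
```

```text
t 15.38 pos [ 0.5141 -0.1255  0.2516] head 0.4799 tilt [0.0012 0.0004] q [-0.34  0.07  1.84  0.    1.23 -0.82]
turn rv [ 1.300e-03 -1.000e-04  3.874e-01] shift [ 0.2 -0.2 -0.4]
F [0.77 4.82 1.12] M [1.118 0.037 0.035] open 0.0236 grip 34.6
```

Emit:
apply_moves(
  series=[
    [[0, 0, 0], [0, 0, 0.03]],
    [[0, 0, 0], [0, 0, 0.03]],
    [[0, 0, 0], [0, 0, 0.03]],
    [[0, 0, 0], [0, 0, 0]],
    [[0, 0, 0], [0, 0, 0]],
  ],
)

```text
t: 15.8
tool_pos: [0.514, -0.1255, 0.2516]
orientation: [1.749, 2.61, 0.001]
force: [-1.5, 5.9, 2.3]
opening: 0.0242
gripper_force: 34.8
```

```bash
python3 -c "
from h import *
goto(.51385,-.1254,.252,.0925)"
```

```text
t 15.8 pos [ 0.514  -0.1255  0.2516] head 0.39 tilt [0.0007 0.0004] q [-0.34  0.07  1.84  0.    1.23 -0.73]
turn rv [ 8.000e-04 -2.000e-04  2.975e-01] shift [ 0.2 -0.1 -0.4]
F [-1.51  5.87  2.33] M [1.062 0.355 0.113] open 0.0242 grip 34.8
```

Emit:
apply_moves(
  series=[
    [[0, 0, 0], [0, 0, 0.03]],
    [[0, 0, 0], [0, 0, 0.03]],
    [[0, 0, 0], [0, 0, 0]],
    [[0, 0, 0], [0, 0, 0]],
  ],
)

```text
t: 16.13
tool_pos: [0.514, -0.1256, 0.2516]
orientation: [1.826, 2.556, 0.001]
force: [-1.3, 4.9, 2.0]
opening: 0.0243
gripper_force: 34.8
```

```bash
python3 -c "
from h import *
goto(.51385,-.1254,.252,.0925)"
```

```text
t 16.13 pos [ 0.514  -0.1256  0.2516] head 0.33 tilt [0.0007 0.0003] q [-0.34  0.07  1.84  0.    1.23 -0.67]
turn rv [ 8.000e-04 -1.000e-04  2.375e-01] shift [ 0.2 -0.1 -0.4]
F [-1.28  4.88  2.03] M [1.059 0.378 0.148] open 0.0243 grip 34.8
```

Emit:
apply_moves(
  series=[
    [[0, 0, 0], [0, 0, 0.03]],
    [[0, 0, 0], [0, 0, 0.03]],
    [[0, 0, 0], [0, 0, 0]],
    [[0, 0, 0], [0, 0, 0]],
  ],
)

```text
t: 16.47
tool_pos: [0.514, -0.1256, 0.2516]
orientation: [1.902, 2.5, 0.001]
force: [-2.0, 4.0, 2.6]
opening: 0.0238
gripper_force: 34.8
```

```bash
python3 -c "
from h import *
goto(.51385,-.1254,.252,.0925)
im,d,c=snap('top','top1')"
```

```text
t 16.47 pos [ 0.514  -0.1256  0.2516] head 0.27 tilt [0.0008 0.0002] q [-0.34  0.07  1.84  0.    1.23 -0.61]
turn rv [ 8.000e-04 -1.000e-04  1.775e-01] shift [ 0.2 -0.1 -0.4]
F [-2.    4.04  2.57] M [0.968 0.284 0.081] open 0.0238 grip 34.8
```

Emit:
apply_moves(
  series=[
    [[0, 0, 0], [0, 0, 0.03]],
    [[0, 0, 0], [0, 0, 0.03]],
    [[0, 0, 0], [0, 0, 0.03]],
    [[0, 0, 0], [0, 0, 0]],
    [[0, 0, 0], [0, 0, 0]],
  ],
)

```text
t: 16.93
tool_pos: [0.514, -0.1257, 0.2516]
orientation: [2.011, 2.413, 0.001]
force: [-0.9, 4.7, 1.9]
opening: 0.0237
gripper_force: 34.8
```

```bash
python3 -c "
from h import *
goto(.51385,-.1254,.252,.0925)"
```

```text
t 16.93 pos [ 0.514  -0.1257  0.2516] head 0.181 tilt [0.0008 0.0001] q [-0.34  0.07  1.84  0.    1.23 -0.52]
turn rv [ 0.0008 -0.      0.0885] shift [ 0.3 -0.1 -0.4]
F [-0.86  4.72  1.92] M [1.072 0.2   0.149] open 0.0237 grip 34.8
```

Emit:
apply_moves(
  series=[
    [[0, 0, 0], [0, 0, 0.03]],
    [[0, 0, 0], [0, 0, 0.03]],
    [[0, 0, 0], [0, 0, 0]],
    [[0, 0, 0], [0, 0, 0]],
  ],
)

```text
t: 17.27
tool_pos: [0.514, -0.1257, 0.2516]
orientation: [2.082, 2.352, 0.001]
force: [-1.5, 4.6, 1.8]
opening: 0.0237
gripper_force: 34.8
```

```bash
python3 -c "
from h import *
goto(.51385,-.1254,.252,.0925)"
```

```text
t 17.27 pos [ 0.514  -0.1257  0.2516] head 0.1218 tilt [0.0008 0.0001] q [-0.34  0.07  1.84  0.    1.23 -0.46]
turn rv [0.0008 0.     0.0293] shift [ 0.3 -0.1 -0.4]
F [-1.45  4.62  1.81] M [0.974 0.164 0.156] open 0.0237 grip 34.8
```

Emit:
apply_moves(
  series=[
    [[0, 0, 0], [0, 0, 0.03]],
    [[0, 0, 0], [0, 0, 0.02]],
    [[0, 0, 0], [0, 0, 0]],
    [[0, 0, 0], [0, 0, 0]],
  ],
)

```text
t: 17.6
tool_pos: [0.5139, -0.1258, 0.2516]
orientation: [2.14, 2.299, 0.001]
force: [0.2, 4.9, 1.9]
opening: 0.0233
gripper_force: 34.8
```

```bash
python3 -c "
from h import *
goto(.51385,-.1254,.252,.0925)"
```

```text
t 17.6 pos [ 0.5139 -0.1258  0.2516] head 0.0715 tilt [ 0.0007 -0.    ] q [-0.34  0.07  1.84  0.    1.23 -0.41]
turn rv [ 0.0007  0.0001 -0.021 ] shift [ 0.4 -0.1 -0.4]
F [0.18 4.86 1.9 ] M [1.035 0.081 0.075] open 0.0233 grip 34.8
```

Emit:
apply_moves(
  series=[
    [[0, 0, 0], [0, 0, 0.02]],
    [[0, 0, 0], [0, 0, 0]],
    [[0, 0, 0], [0, 0, 0]],
  ],
)

```text
t: 17.85
tool_pos: [0.514, -0.1258, 0.2517]
orientation: [2.163, 2.277, 0.001]
force: [-0.3, 4.6, 2.8]
opening: 0.024
gripper_force: 34.8
```

```bash
python3 -c "
from h import *
goto(.51385,-.1254,.252,.0925)"
```

```text
t 17.85 pos [ 0.514  -0.1258  0.2517] head 0.0515 tilt [ 0.0008 -0.    ] q [-0.34  0.07  1.84  0.    1.23 -0.39]
turn rv [ 0.0008  0.0001 -0.041 ] shift [ 0.4 -0.1 -0.3]
F [-0.25  4.61  2.79] M [1.008 0.046 0.143] open 0.024 grip 34.8
```

Emit:
apply_moves(
  series=[
    [[0, 0, 0], [0, 0, 0.02]],
    [[0, 0, 0], [0, 0, 0]],
    [[0, 0, 0], [0, 0, 0]],
  ],
)

```text
t: 18.1
tool_pos: [0.514, -0.1258, 0.2516]
orientation: [2.186, 2.255, 0.001]
force: [-0.3, 3.9, 2.0]
opening: 0.0235
gripper_force: 34.8
```

```bash
python3 -c "
from h import *
goto(.51385,-.1254,.252,.0925)"
```

```text
t 18.1 pos [ 0.514  -0.1258  0.2516] head 0.0312 tilt [ 0.0008 -0.    ] q [-0.34  0.07  1.84  0.    1.23 -0.37]
turn rv [ 0.0008  0.0001 -0.0613] shift [ 0.4 -0.1 -0.4]
F [-0.25  3.9   2.03] M [ 1.059 -0.038  0.137] open 0.0235 grip 34.8
```

Emit:
apply_moves(
  series=[
    [[0, 0, 0], [0, 0, 0.02]],
    [[0, 0, 0], [0, 0, 0]],
    [[0, 0, 0], [0, 0, 0]],
  ],
)

```text
t: 18.35
tool_pos: [0.5139, -0.1258, 0.2516]
orientation: [2.209, 2.234, 0.001]
force: [-0.3, 5.2, 1.7]
opening: 0.0239
gripper_force: 34.8
```

```bash
python3 -c "
from h import *
goto(.51385,-.1254,.252,.0925)"
```

```text
t 18.35 pos [ 0.5139 -0.1258  0.2516] head 0.0113 tilt [ 0.0007 -0.    ] q [-0.34  0.07  1.84  0.    1.23 -0.35]
turn rv [ 0.0007  0.0001 -0.0812] shift [ 0.4 -0.1 -0.4]
F [-0.28  5.24  1.71] M [ 1.019 -0.035  0.168] open 0.0239 grip 34.8
```

Emit:
apply_moves(
  series=[
    [[0, 0, 0], [0, 0, 0.02]],
    [[0, 0, 0], [0, 0, 0]],
    [[0, 0, 0], [0, 0, 0]],
  ],
)

```text
t: 18.6
tool_pos: [0.514, -0.1258, 0.2517]
orientation: [2.231, 2.211, 0.001]
force: [1.3, 5.0, 1.7]
opening: 0.0237
gripper_force: 34.8
```

```bash
python3 -c "
from h import *
goto(.51385,-.1254,.252,.0925)
im,d,c=snap('wrist','w4')
cv2.imwrite('pics/w4c.png',cv2.resize(im[170:290,190:370],None,fx=4.4,fy=4.4,interpolation=cv2.INTER_CUBIC))"
```

```text
t 18.6 pos [ 0.514  -0.1258  0.2517] head -0.0089 tilt [ 0.0009 -0.0002] q [-0.34  0.07  1.84  0.    1.23 -0.33]
turn rv [ 0.0009  0.0002 -0.1014] shift [ 0.4 -0.1 -0.3]
F [1.3  4.98 1.74] M [ 0.982 -0.112  0.148] open 0.0237 grip 34.8
```

View pics/w4c.png

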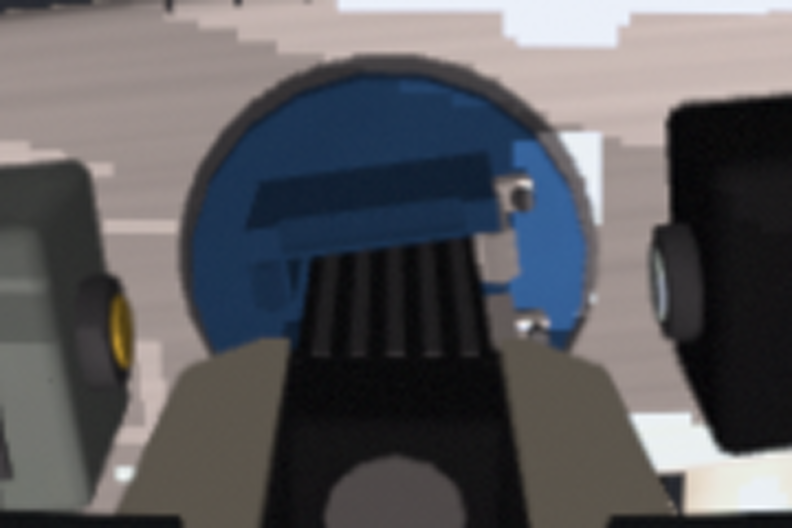

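The cell stands in the socket and the holder lags the hand. The wall's edges run (262,182)–(490,152) and (280,255)–(495,228). I'll compute the heading.

```bash
python3 - <<'E'
from h import *
def W(x,y,z): return wpt('w4',np.array(190+(x+.5)/4.4-.5),np.array(170+(y+.5)/4.4-.5),z)
def hd(a,b,z): e=W(*b,z)-W(*a,z); return np.arctan2(e[1],e[0]).round(3),(np.linalg.norm(e)*1e3).round(1)
print('foot of wall',hd((262,182),(490,152),.020),'top outer',hd((248,230),(495,203),.044),'top inner',hd((280,255),(470,236),.044))
print('plate top edge', )
P=cloud('w4'); z=P[...,2]
# outer top edge of wall and plate far edge via depth mask: wall top pixels
m=(z>.041)&(z<.047)&(np.hypot(P[...,0]-.514,P[...,1]+.126)<.03)
Q=loc(P[m],np.array([.514,-.126]),.1)
s=Q[:,1]>.012; Q=Q[s]; r=cv2.minAreaRect((Q[:,:2]*1000).astype(np.float32)); print(len(Q),r)
E
```

```text
foot of wall (np.float64(0.128), np.float64(35.6)) top outer (np.float64(0.107), np.float64(34.5)) top inner (np.float64(0.098), np.float64(26.7))
plate top edge
582 ((0.43463897705078125, 15.770150184631348), (38.011898040771484, 7.507880687713623), 0.07269799709320068)
```

Emit:
apply_moves(
  series=[
    [[0, 0, 0], [0, 0, 0.015]],
    [[0, 0, 0], [0, 0, 0]],
    [[0, 0, 0], [0, 0, 0]],
  ],
)

```text
t: 18.9
tool_pos: [0.514, -0.1258, 0.2516]
orientation: [2.247, 2.194, 0.001]
force: [0.3, 5.1, 1.3]
opening: 0.0239
gripper_force: 34.8
```

```bash
python3 -c "
from h import *
goto(.51385,-.1254,.252,.0925)"
```

```text
t 18.9 pos [ 0.514  -0.1258  0.2516] head -0.0238 tilt [ 0.0008 -0.0001] q [-0.34  0.07  1.84  0.    1.23 -0.31]
turn rv [ 8.000e-04  1.000e-04 -1.163e-01] shift [ 0.4 -0.1 -0.4]
F [0.31 5.14 1.34] M [ 1.037 -0.118  0.135] open 0.0239 grip 34.8
```

Emit:
apply_moves(
  series=[
    [[0, 0, 0], [0, 0, 0.015]],
    [[0, 0, 0], [0, 0, 0]],
    [[0, 0, 0], [0, 0, 0]],
  ],
)

```text
t: 19.15
tool_pos: [0.5139, -0.1258, 0.2516]
orientation: [2.264, 2.177, 0.001]
force: [1.2, 5.4, 2.1]
opening: 0.0239
gripper_force: 34.8
```

```bash
python3 -c "
from h import *
goto(.51385,-.1254,.252,.0925)"
```

```text
t 19.15 pos [ 0.5139 -0.1258  0.2516] head -0.039 tilt [ 0.0007 -0.0001] q [-0.34  0.07  1.84  0.    1.23 -0.3 ]
turn rv [ 7.000e-04  1.000e-04 -1.315e-01] shift [ 0.4 -0.  -0.4]
F [1.2  5.38 2.08] M [ 1.005 -0.135  0.162] open 0.0239 grip 34.8
```

Emit:
apply_moves(
  series=[
    [[0, 0, 0], [0, 0, 0.01]],
    [[0, 0, 0], [0, 0, 0]],
    [[0, 0, 0], [0, 0, 0]],
  ],
)

```text
t: 19.4
tool_pos: [0.5139, -0.1258, 0.2516]
orientation: [2.275, 2.166, 0.001]
force: [0.4, 4.6, 1.6]
opening: 0.024
gripper_force: 34.8
```

```bash
python3 -c "
from h import *
goto(.51385,-.1254,.252,.0925)"
```

```text
t 19.4 pos [ 0.5139 -0.1258  0.2516] head -0.049 tilt [ 0.0007 -0.0001] q [-0.34  0.07  1.84  0.    1.23 -0.29]
turn rv [ 0.0007  0.0002 -0.1415] shift [ 0.4 -0.  -0.4]
F [0.44 4.61 1.64] M [ 0.999 -0.201  0.168] open 0.024 grip 34.8
```

Emit:
apply_moves(
  series=[
    [[0, 0, 0], [0, 0, 0.012]],
    [[0, 0, 0], [0, 0, 0]],
    [[0, 0, 0], [0, 0, 0]],
  ],
)

```text
t: 19.65
tool_pos: [0.514, -0.1257, 0.2516]
orientation: [2.288, 2.152, 0.001]
force: [1.4, 4.9, 1.9]
opening: 0.0238
gripper_force: 34.9
```

```bash
python3 -c "
from h import *
goto(.51385,-.1254,.252,.0925)"
```

```text
t 19.65 pos [ 0.514  -0.1257  0.2516] head -0.0609 tilt [ 0.0007 -0.0001] q [-0.34  0.07  1.84  0.    1.23 -0.28]
turn rv [ 7.000e-04  1.000e-04 -1.534e-01] shift [ 0.4 -0.1 -0.4]
F [1.44 4.87 1.89] M [ 1.077 -0.219  0.299] open 0.0238 grip 34.9
```

Emit:
apply_moves(
  series=[
    [[0, 0, 0], [0, 0, 0.012]],
    [[0, 0, 0], [0, 0, 0]],
    [[0, 0, 0], [0, 0, 0]],
  ],
)

```text
t: 19.9
tool_pos: [0.514, -0.1257, 0.2517]
orientation: [2.3, 2.139, 0.001]
force: [1.0, 5.7, 2.1]
opening: 0.0239
gripper_force: 34.9
```

```bash
python3 - <<'E'
from h import *
goto(.51385,-.1254,.252,.0925)
snap('wrist','w5'); snap('wrist','w5b')
P=np.mean([cloud('w5'),cloud('w5b')],0)
for f in ['w4','w5']:
    P=cloud(f); z=P[...,2]
    Q=loc(P,np.array([.514,-.126]),.1)
    m=(z>.038)&(z<.047)&(np.abs(Q[...,0])<.012)&(Q[...,1]>.013)&(Q[...,1]<.025)
    # wall outer top edge: for each image column the topmost wall pixel, at z=.044
    v,u=np.where(m); cols=np.unique(u); top=np.array([v[u==c].min() for c in cols])
    W=wpt(f,cols,top-.5,.044); k=np.polyfit(W[:,0],W[:,1],1); print(f,len(cols),np.arctan(k[0]))
E
```

```text
t 19.9 pos [ 0.514  -0.1257  0.2517] head -0.0728 tilt [ 0.0007 -0.    ] q [-0.34  0.07  1.84  0.    1.23 -0.26]
turn rv [ 7.000e-04  1.000e-04 -1.653e-01] shift [ 0.3 -0.1 -0.3]
F [1.01 5.68 2.13] M [ 1.021 -0.228  0.331] open 0.0239 grip 34.9
w4 39 0.12163619309687716
w5 40 0.06390965871859637
```

The torque jumped from 0.16 to about 0.33 N m, so the stop is reached. I'll unwind within the play, release and lift.

Emit:
apply_moves(
  series=[
    [[0, 0, 0], [0, 0, -0.03]],
    [[0, 0, 0], [0, 0, -0.03]],
    [[0, 0, 0], [0, 0, -0.03]],
    [[0, 0, 0], [0, 0, -0.02]],
    [[0, 0, 0], [0, 0, 0]],
    [[0, 0, 0], [0, 0, 0]],
  ],
)

```text
t: 20.5
tool_pos: [0.5136, -0.126, 0.2516]
orientation: [-2.18, -2.262, 0.001]
force: [-2.3, 4.2, 5.4]
opening: 0.0239
gripper_force: 34.9
```

```bash
python3 -c "
from h import *
goto(.51385,-.1254,.252,.0925)"
```

```text
t 20.5 pos [ 0.5136 -0.126   0.2516] head 0.0367 tilt [-0.0005 -0.0002] q [-0.34  0.07  1.84 -0.    1.23 -0.37]
turn rv [-0.0006  0.0002 -0.0558] shift [ 0.5  0.3 -0.4]
F [-2.28  4.19  5.42] M [0.869 0.55  0.003] open 0.0239 grip 34.9
```

Emit:
apply_moves(
  series=[
    [[0, 0, 0], [0, 0, 0]],
    [[0, 0, 0], [0, 0, 0]],
    [[0, 0, 0], [0, 0, 0]],
    [[0, 0, 0], [0, 0, 0]],
    [[0, 0, 0], [0, 0, 0]],
    [[0, 0, 0], [0, 0, 0]],
    [[0, 0, 0], [0, 0, 0]],
    [[0, 0, 0], [0, 0, 0]],
    [[0, 0, 0], [0, 0, 0]],
  ],
  claw=0.7,
)

```text
t: 21.25
tool_pos: [0.5137, -0.1258, 0.2514]
orientation: [2.181, 2.261, -0.0]
force: [0.0, -0.6, -0.7]
opening: 0.065
gripper_force: 0.0
```

Emit:
apply_moves(
  series=[
    [[0, 0, -5], [0, 0, 0]],
    [[0, 0, -15], [0, 0, 0]],
    [[0, 0, -25], [0, 0, 0]],
    [[0, 0, -25], [0, 0, 0]],
    [[0, 0, -30], [0, 0, 0]],
    [[0, 0, -10], [0, 0, 0]],
    [[0, 0, 0], [0, 0, 0]],
    [[0, 0, 0], [0, 0, 0]],
    [[0, 0, 0], [0, 0, 0]],
  ],
)

```text
t: 22.0
tool_pos: [0.5133, -0.1256, 0.3596]
orientation: [-2.18, -2.26, 0.002]
force: [-0.6, 0.6, -0.2]
opening: 0.0651
gripper_force: 0.0
```

```bash
python3 -c "
from h import *
goto(.51385,-.1254,.252,.0925)
im,d,c=snap('wrist','w6')
cv2.imwrite('pics/w6c.png',cv2.resize(im[130:260,190:370],None,fx=4.4,fy=4.4,interpolation=cv2.INTER_CUBIC))"
```

```text
t 22.0 pos [ 0.5133 -0.1256  0.3596] head 0.036 tilt [-0.0023  0.0007] q [-0.34 -0.04  1.74 -0.    1.44 -0.37]
turn rv [-0.0022 -0.0009 -0.0565] shift [  0.2   0.6 107.6]
F [-0.58  0.56 -0.16] M [-0.094  0.043  0.062] open 0.0651 grip 0.0
```

View pics/w6c.png

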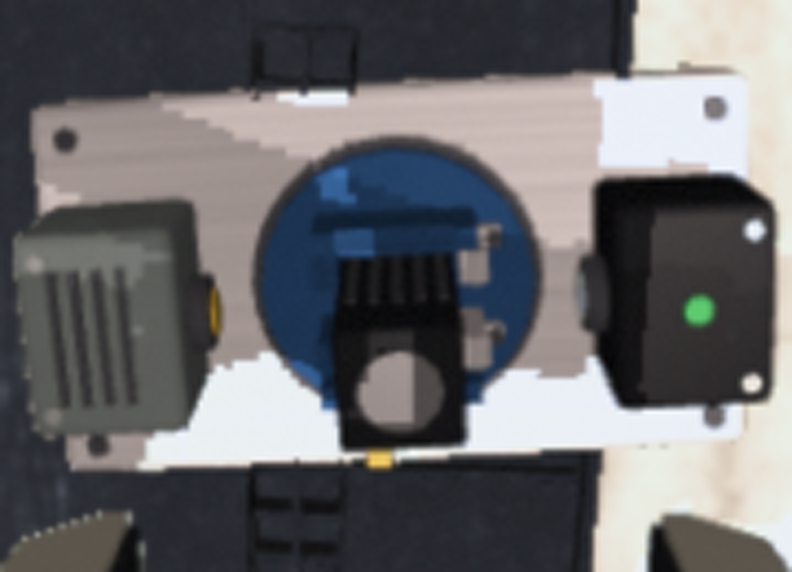

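The cell stands alone in the holder and the fingers are clear. The screws are at (65,140), (714,107), (97,445) and (714,415), and the cap corners near (335,325), (465,318), (467,442) and (342,450). I'll check the angles.

```bash
python3 - <<'E'
from h import *
def W(x,y,z): return wpt('w6',np.array(190+(x+.5)/4.4-.5),np.array(130+(y+.5)/4.4-.5),z)
def hd(a,b,z): e=W(*b,z)-W(*a,z); return np.arctan2(e[1],e[0]).round(3),(np.linalg.norm(e)*1e3).round(1)
print('ph',hd((65,140),(714,107),.012),hd((97,445),(714,415),.012),'cap',hd((335,325),(465,318),.093),hd((342,450),(467,442),.093))
print('cap centre',np.mean([W(*p,.093) for p in [(335,325),(465,318),(467,442),(342,450)]],0))
P=cloud('w6'); z=P[...,2]; Q=loc(P,np.array([.514,-.126]),.0925)
def edge(m,zz,side,n):
    v,u=np.where(m); c=np.unique(u); t=np.array([(v[u==k].min()-.5) if side=='t' else (v[u==k].max()+.5) for k in c]); w=wpt('w6',c,t,zz); print(n,len(c),np.arctan(np.polyfit(w[:,0],w[:,1],1)[0]).round(4))
edge((z>.038)&(z<.047)&(np.abs(Q[...,0])<.014)&(Q[...,1]>.013)&(Q[...,1]<.025),.044,'t','wall')
mc=(z>.088)&(z<.098)&(np.abs(Q[...,0])<.009)&(np.abs(Q[...,1])<.02)
edge(mc,.093,'t','cap top'); edge(mc,.093,'b','cap bot'); print('cap z',np.median(z[mc]))
im=cv2.imread('pics/w6.png'); g=cv2.resize(im[130:260,190:370],None,fx=4.4,fy=4.4,interpolation=cv2.INTER_CUBIC)
cv2.imwrite('pics/w6d.png',cv2.resize(g[180:340,290:530],None,fx=3.3,fy=3.3,interpolation=cv2.INTER_CUBIC))
E
```

```text
ph (np.float64(0.089), np.float64(152.1)) (np.float64(0.09), np.float64(152.9)) cap (np.float64(0.094), np.float64(23.3)) (np.float64(0.106), np.float64(23.1))
cap centre [ 0.51474772 -0.12523732  0.093     ]
wall 31 0.0738
cap top 24 -0.0184
cap bot 24 -0.311
cap z 0.09267594776258534
```

```bash
python3 - <<'E'
from h import *
ims=[snap('wrist',f'w7{i}')[0].astype(float).mean(2) for i in range(4)]; g=np.mean(ims,0)
us=np.arange(190+352//4.4,190+458//4.4).astype(int); vs=[]
for u in us:
    col=g[224:238,u]; k=np.argmax(np.diff(col)); t=(col[:3].mean()+col[k+1:k+4].max())/2
    j=np.where((col[:-1]<t)&(col[1:]>=t))[0][0]; vs.append(224+j+(t-col[j])/(col[j+1]-col[j]))
vs=np.array(vs); w=wpt('w70',us,vs,.093); p=np.polyfit(w[:,0],w[:,1],1); r=w[:,1]-np.polyval(p,w[:,0]); ok=np.abs(r)<2*r.std()+1e-4
print(vs.round(1)); print('cap bottom edge heading',np.arctan(np.polyfit(w[ok,0],w[ok,1],1)[0]),r.std()*1000)
goto(.514,-.126,.36,.0925)
E
```

```text
[232.3 232.3 232.2 232.3 232.4 232.7 232.8 232.8 232.8 232.8 232.7 232.4
 232.3 232.2 232.  231.8 231.7 231.6 231.5 231.4 231.3 231.2 231.2 231.2
 231.1]
cap bottom edge heading 0.10856868831126158 0.27777705679592857
t 22.25 pos [ 0.5134 -0.1257  0.3601] head 0.036 tilt [-0.0021  0.0007] q [-0.34 -0.04  1.74 -0.    1.44 -0.37]
turn rv [-0.0021 -0.0008 -0.0565] shift [-0.3  0.5  0.1]
F [-0.67 -0.68 -0.31] M [-0.105  0.062 -0.002] open 0.0653 grip 0.0
```

```bash
python3 -c "
from plant import robot
print(robot.close_job())"
```

```text
the job is handed in; nothing more can be done
None
```

I pressed the cell down to the holder's floor, turned the holder clockwise to its stop (the twist torque doubled there), let go and handed the job in at about 22 s. The final camera check put the cell within about 0.02 rad of square to the light path, but it was too coarse to confirm the holder's 0.02 rad tolerance, and no verdict came back.

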